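# Slide the microscope case into its bench bay and shut the keeper bar

### The arm

A 6-joint arm with a two-finger parallel gripper is mounted at the origin on the work surface. World frame = base frame: x ahead of the robot, y to its left, z up, the work surface at z = 0. Lengths are in m, angles in rad, forces in N, time in s.
With the tool pointing down it reaches from about 0.325 to 0.925 m from the base axis. Payload 3.1 kg.
Tool frame: the origin (TCP) lies midway between the tips of the shut fingers; the grasp point (between the pads) lies 19 mm behind it (manip.grasp_offset is the distance from the TCP to the grasp point, in m); z points along the fingers, y is the direction in which the jaws open and shut (so a half turn about z gives the same grasp; the last joint's range is limited). The gripper opens to 85 mm and grips with 20 to 120 N. Pads are 22 mm wide; open, the fingers measure 114 mm over their backs; the gripper's body (76 mm by 85 mm) begins 54 mm behind the grasp point. The pads swing forward as they close: fully open they stand 13 mm farther back than shut.
Start: joints at [1.003, 0.217, 1.613, -0, 1.311, -0.112], TCP at [0.275, 0.561, 0.231] pointing down, gripper open.
Joint ranges: [-2.75, 2.75], [-0.78, 2.1], [0.31, 2.55], [-1.13, 4.27], [0.13, 2.63], [-2.58, 2.58]. Speed limits (rad/s): [2.79, 2.79, 3.14, 3.14, 3.14, 3.14].

### API

Orientations are given as [roll, pitch, yaw] about the fixed x, y, z axes, in that order (R = Rz(yaw) Ry(pitch) Rx(roll)).
In Python, from cell import manip gives the robot as it stands.
- The arm moves only by the tool send_rows, never from a script. Its argument "commands" is a list of rows, each a list of 7 numbers: the turn, a rotation vector about the tool's x, y, z in rad, then the shift along the tool's x, y, z in m, then the closure, from -1 (fully open) to 1 (shut). In form: [[wx, wy, wz, dx, dy, dz, grip], ...]. A call has 1 to 20 rows; each row shifts and turns the pose as measured when the row begins, along the tool's axes as they then stand; what a row does not reach is not made up. A row lasts 1/10 s, in which the tool goes at most 50 mm and 8.59 degrees, less where a joint would pass 70% of its speed; a pose out of reach is approached as far as the arm can. A call is refused whole if a number of a shift passes 0.05 or a number of a turn 0.15, either way. A call with a gripper value outside its range is refused whole. The fingers move at their own pace and stop on an object; the grip force is fixed at half the most. Time passes only in rows, so rows that do not move let the fingers close. It gives the time, the measured TCP pose, the force and the opening at its end, in the units of the state.
- manip.observe(): the state, without advancing time (a new reading comes with each control period).
- manip.get_image(name): name is "scene" or "top"; returns a dict with "img" (480x640x3 uint8, red, green, blue), "K" (3x3 intrinsics, pixels), "cam_to_world" (4x4, takes a point from camera to world coordinates). Camera axes: x right, y down, z forward; pixel columns grow to the right and rows downward; lengths in m; the calibration is good to about 2 mm. A picture is of the moment at which its call begins. There is no depth.
- manip.finish_job(): hands the job in, once; it reports no verdict.
The state is a dict: "t": time; "joints": joint angles; "joint_vel": joint speeds; "tau": joint torques, N m; "tool_pos": TCP position; "tcp_rot": TCP orientation; "ft_force": force on the tool from outside, world axes, zero at the start; "torque": the same for the moment, N m; "opening": opening from 0.0 (shut) to 1.0 (fully open).
Only numpy, scipy, OpenCV 4.12 (cv2) and the standard library are available. Lean on these libraries where they do the work, as an engineer would, in place of code of your own. Each camera call takes 0.05 s, during which the arm holds its last target.

### The job

Push the tall microscope case, low at its foot so that it slides upright and does not tip, into the parking bay until it stands squarely against the back stop. Then push the open keeper bar round with a fingertip until it is fully shut across the front of the case's foot. Nothing is to be picked up, and the small things standing around are to be left where they are.

Things in the scene. Friction and masses are not known exactly. Their poses are not given: they have to be found in the camera images.
- case: Tall upright wooden microscope case on a wider black foot; about 0.9 kg, friction on the bench about 0.6, tips forward if pushed more than about 70 mm up. Foot 130 x 130 mm, 26 mm high. Origin: centre of the foot's underside, on the bench. x axis points from its front (door side, nearer the robot, the side to push) to its back; z up.
- foot_front (a point): Middle of the front face of the case's foot, 65 mm in front (-x) of the case's origin and 13 mm above the bench.
- case_top (a point): Middle of the top of the case's wooden box, 240 mm up. The box is 90 mm deep (x) by 100 mm wide (y), from 26 to 240 mm up, its back flush with the back of the foot, so the foot sticks out 40 mm in front and 15 mm at each side. A thin carry handle above reaches 268 mm.
- bay: Parking bay of aluminium bars 30 mm high fixed to the bench, open in front, no floor. Origin: on the bench, where the case's origin is when fully home, with the same axes; x points into the bay, y to its left. Side rails from x = 15 to 65 mm, inner faces at y = -75 and 75 mm (10 mm play each side). A strip 5 mm high at y = -142 to -118 mm, x = -90 to 85 mm, carries the bar's pivot post, 36 mm high.
- stop_face (a point): Middle of the back stop's face, which the back of the case's foot must meet: 65 mm beyond the bay's origin, 15 mm above the bench.
- pivot (a point): Vertical hinge axis of the keeper bar, 20 mm above the bench, at x = -77, y = -130 mm in the bay's frame.
- keeper_knob (a point): Middle of the black upright round knob (18 mm diameter, from 8 to 50 mm above the bench) at the free end of the keeper bar, 150 mm from the pivot; this point is 20 mm above the bench. The steel bar between is 12 mm thick and spans 10 to 30 mm above the bench.
- keeper (a joint): Angle of the keeper bar, rad: 0 = shut on its own hard stop, along the bay's +y, across the front of the parked foot, 6 mm clear of it (it cannot shut unless the case is home); 1.57 = pointing along the bay's -x, out of the mouth; 2.4 = its other stop, swung out to the bay's -y side. Starts open, stays where left, needs about 1 N at the knob.
- stain: Bystander: red dropper bottle with white cap, 34 mm diameter, 85 mm tall; origin at the centre of its underside.
- oil: Bystander: amber bottle with black cap, 32 mm diameter, 75 mm tall; origin at the centre of its underside.
- dish: Bystander: clear flat dish, 80 mm diameter, 15 mm high; origin at the centre of its underside.
- slidebox: Bystander: white open box of glass slides, 85 x 80 mm, 35 mm high; origin at the centre of its underside.
- coverbox: Bystander: small yellow cover-glass box, 30 x 30 x 20 mm; origin at the centre of its underside.
- tweezers: Bystander: steel tweezers lying flat, 110 mm long, 8 mm high; origin under the middle.
- jar: Bystander: glass beaker, 60 mm diameter, 70 mm tall; origin at the centre of its underside.

How it is judged:
On the way, in this order (a step that is already met when the one before it is completed fails the run):
1. the case stands fully home in the bay while the keeper bar is still open (x of case in the frame of bay between -0.006 and 0.006 m and y of case in the frame of bay between -0.015 and 0.015 m and angle between the x axis of case and the x axis of bay, either way round below 0.08 rad and angle between case's own z axis and vertical below 0.03 rad and value of joint keeper above 0.8 rad), for 0.2 s.
2. the keeper bar is fully shut (value of joint keeper below 0.06 rad), for 0.2 s.
At the end, for the whole second after the job is handed in: The case stands upright (within 0.03 rad), at rest on the bench, within 6 mm of the back stop, within 15 mm of the bay's middle and within 0.08 rad of square, and the keeper bar is shut to within 0.06 rad (x of case in the frame of bay between -0.006 and 0.006 m and y of case in the frame of bay between -0.015 and 0.015 m and angle between the x axis of case and the x axis of bay, either way round below 0.08 rad and angle between case's own z axis and vertical below 0.03 rad and value of joint keeper below 0.06 rad and linear speed of case below 0.01 m/s and height (world z) of case below 0.005 m); the robot touches nothing.
It fails at once if the case tips (more than 0.12 rad) (angle between case's own z axis and vertical above 0.12 rad).
It fails at once if the case is lifted off the bench (more than 10 mm) (height (world z) of case above 0.01 m).
It fails at once if a small thing standing around is moved more than 20 mm or lifted (distance of any of stain, oil, dish, slidebox, coverbox, tweezers, jar from where it was at the start of the episode above 0.02 m).
It also fails if it takes over 67 s, if anything falls off the work surface, if the arm or the gripper's body presses on something with over 40 N, if the wrist force passes 120 N, or if a joint passes its speed limit or range.

## Working session

There is one attempt and no reset: what is moved stays moved. The work goes in short steps, Python scripts to look and compute and a tool call to move; the robot and the scene stay as the last step left them, time stands still between calls to the robot, and variables do not carry over. Pictures are saved under pics/ and viewed, and the job is handed in when it is done.

Besides the shell and the picture viewer there is one more tool, called by a JSON object that holds its "api" and its "payload". send_rows: Moves the arm, as the interface text tells. Its arguments: {"type":"object","properties":{"commands":{"type":"array"}},"required":["commands"]}

```bash
mkdir -p pics; ls; python3 - <<'E'
from cell import manip
import cv2,numpy as np
for n in("scene","top"):
    d=manip.get_image(n);cv2.imwrite(f"pics/{n}0.png",d["img"][:,:,::-1]);print(n,d["K"].tolist(),np.round(d["cam_to_world"],4).tolist())
print(manip.observe())
E
```

```text
pics
scene [[444.95131968412574, 0.0, 319.7323718908262], [0.0, 444.95131968412574, 236.20679938870322], [0.0, 0.0, 1.0]] [[-0.2543, 0.782, -0.569, 1.0256], [0.967, 0.1965, -0.1621, 0.1932], [-0.015, -0.5915, -0.8062, 0.8027], [0.0, 0.0, 0.0, 1.0]]
top [[515.3546070818178, 0.0, 315.80603891436664], [0.0, 515.3546070818178, 245.9271518420642], [0.0, 0.0, 1.0]] [[0.0067, -0.9951, 0.0987, 0.4861], [-0.9993, -0.0101, -0.0347, 0.0925], [0.0356, -0.0984, -0.9945, 1.073], [0.0, 0.0, 0.0, 1.0]]
{'t': 0.1, 'joints': array([ 1.00277798e+00,  2.17713568e-01,  1.61478040e+00,  1.23917905e-06,
        1.31131447e+00, -1.12165826e-01]), 'joint_vel': array([-8.59026444e-04, -1.37448120e-03, -5.68540319e-03,  1.11972408e-03,
       -8.74906515e-05,  1.34248001e-03]), 'tau': array([-5.09792480e-04, -3.98072147e+01, -3.04972208e+01, -1.35839737e-04,
        4.21947887e-03, -1.16917974e-06]), 'tool_pos': array([0.27470212, 0.56056988, 0.23007373]), 'tcp_rot': array([-3.13939093e+00, -2.49203170e-04,  2.68573954e+00]), 'ft_force': array([0.8678981, 0.3235355, 0.0213042]), 'torque': array([-0.02227656, -0.04968828, -0.06203706]), 'opening': 0.9967773961954326}
```

View pics/scene0.png

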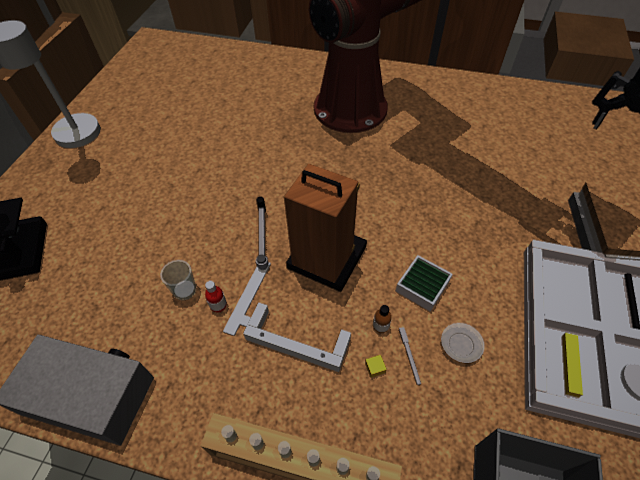

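View pics/top0.png

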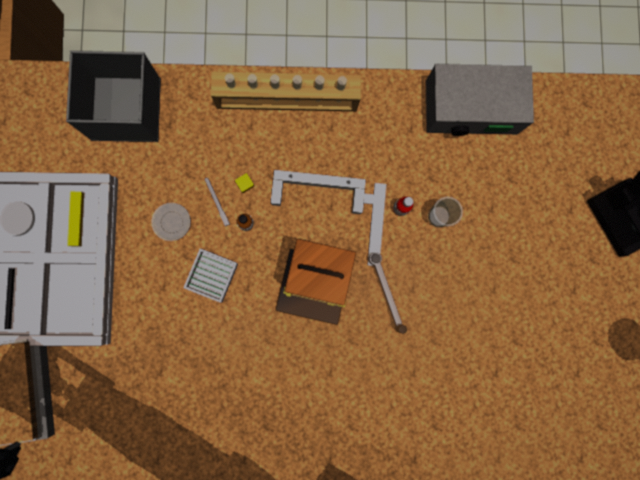

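```bash
python3 - <<'E'
import cv2
a=cv2.imread("pics/top0.png")[160:340,260:420];cv2.imwrite("pics/topc.png",cv2.resize(a,None,fx=3.3,fy=3.3,interpolation=cv2.INTER_CUBIC))
a=cv2.imread("pics/scene0.png")[180:380,210:380];cv2.imwrite("pics/scenec.png",cv2.resize(a,None,fx=3,fy=3,interpolation=cv2.INTER_CUBIC))
E
```

```text
(no output)
```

View pics/topc.png

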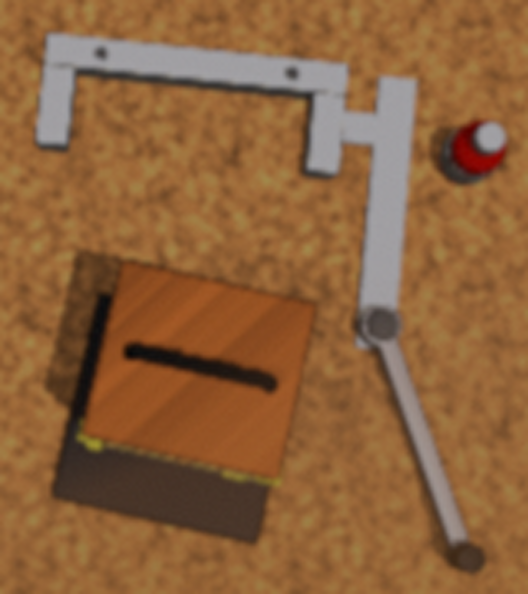

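View pics/scenec.png

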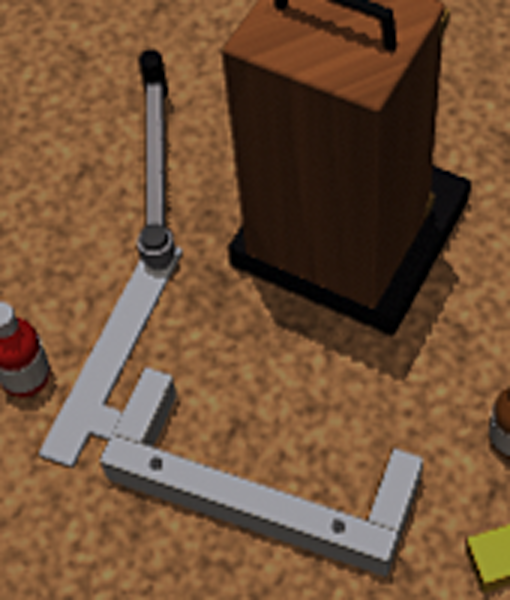

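```bash
cat > h.py <<'E'
from cell import manip
import cv2,numpy as np
def ray(d,u,v,z):
    K=d["K"];T=d["cam_to_world"]
    r=T[:3,:3]@np.linalg.inv(K)@np.array([u,v,1.]);o=T[:3,3]
    return (o+r*(z-o[2])/r[2])[:2]
E
python3 - <<'E'
from h import *
t=manip.get_image("top");s=manip.get_image("scene")
c=lambda p,z:np.round(ray(t,p[0]/3.3+260,p[1]/3.3+160,z),4)
e=lambda p,z:np.round(ray(s,p[0]/3+210,p[1]/3+180,z),4)
for n,p,z in [("LiB",(76,70),.03),("LiF",(68,148),.03),("LoF",(37,145),.03),("RiB",(312,95),.03),("RiF",(305,172),.03),("RoF",(337,175),.03),("stripBL",(380,77),.005),("stripBR",(415,80),.005),("pivot",(381,322),.036),("knob",(467,555),.05),("boxBL",(120,262),.24),("boxBR",(316,307),.24),("boxFR",(278,482),.24),("boxFL",(84,434),.24),("footFL",(54,495),.026),("footFR",(257,542),.026)]: print(n,c(p,z))
print('scene')
for n,p,z in [("RiB",(140,443),.03),("RiF",(174,380),.03),("RoF",(150,370),.03),("LiF",(394,450),.03),("LoF",(421,458),.03),("LiB",(370,520),.03),("pivot",(154,238),.036),("knob",(151,57),.05),("footBR",(232,245),.026),("footBLtop",(390,318),.026),("footFL",(470,183),.026),("boxBR",(225,50),.24),("boxBL",(382,110),.24),("boxFL",(443,10),.24)]: print(n,e(p,z))
E
```

```text
LiB [0.7226 0.1244]
LiF [0.6733 0.1287]
LoF [0.6749 0.1479]
RiB [ 0.7088 -0.0231]
RiF [ 0.6601 -0.0187]
RoF [ 0.6584 -0.0387]
stripBL [ 0.7265 -0.0697]
stripBR [ 0.7249 -0.0922]
pivot [ 0.5665 -0.0649]
knob [ 0.4259 -0.1138]
boxBL [0.5791 0.0951]
boxBR [ 0.5578 -0.0017]
boxFR [0.4719 0.017 ]
boxFL [0.4946 0.1118]
footFL [0.4596 0.1345]
footFR [0.4318 0.0104]
scene
RiB [ 0.7148 -0.0228]
RiF [ 0.668  -0.0162]
RoF [ 0.665  -0.0336]
LiF [0.6801 0.132 ]
LoF [0.6811 0.1494]
LiB [0.7277 0.1283]
pivot [ 0.571  -0.0628]
knob [ 0.4267 -0.1136]
footBR [ 0.5573 -0.0116]
footBLtop [0.5869 0.1077]
footFL [0.4652 0.1379]
boxBR [0.5629 0.0025]
boxBL [0.5835 0.0977]
boxFL [0.5037 0.1146]
```

```bash
cat >> h.py <<'E'
from scipy.spatial.transform import Rotation as Ro
def tgt(yaw,tilt):  # yaw of push direction; tilt tips forward
    return Ro.from_euler('z',yaw+np.pi)*Ro.from_euler('x',np.pi)*Ro.from_euler('y',-tilt)
def plan(p,yaw,tilt,n):
    o=manip.observe();P=np.array(o["tool_pos"]);R=Ro.from_euler('xyz',o["tcp_rot"])
    G=tgt(yaw,tilt);w=(R.inv()*G).as_rotvec()/n
    dp=(np.array(p)-P)/n
    print("at",P.round(4),"turn/row",w.round(4),"n",n)
    d=Ro.from_rotvec(w)
    for i in range(n):
        print(np.round(R.inv().apply(dp),4).tolist());R=R*d
E
python3 -c "
from h import *
plan([.398,.0845,.23],-.22,.25,16)"
```

```text
at [0.2748 0.5608 0.2304] turn/row [-0.0019 -0.0156 -0.0146] n 16
[-0.02, -0.0233, 0.0001]
[-0.0197, -0.0236, 0.0003]
[-0.0193, -0.0239, 0.0006]
[-0.0189, -0.0242, 0.0008]
[-0.0186, -0.0245, 0.0011]
[-0.0182, -0.0247, 0.0013]
[-0.0178, -0.025, 0.0015]
[-0.0174, -0.0253, 0.0018]
[-0.017, -0.0255, 0.002]
[-0.0166, -0.0258, 0.0022]
[-0.0162, -0.026, 0.0024]
[-0.0158, -0.0263, 0.0026]
[-0.0153, -0.0265, 0.0028]
[-0.0149, -0.0267, 0.003]
[-0.0145, -0.0269, 0.0032]
[-0.014, -0.0272, 0.0033]
```

{"api": "send_rows", "payload": {"commands": [[-0.002,-0.016,-0.015,-0.02,-0.023,0,-1],[-0.002,-0.016,-0.015,-0.02,-0.024,0,-1],[-0.002,-0.016,-0.015,-0.019,-0.024,0,-1],[-0.002,-0.016,-0.015,-0.019,-0.024,0.001,-1],[-0.002,-0.016,-0.015,-0.019,-0.024,0.001,-1],[-0.002,-0.016,-0.015,-0.018,-0.025,0.001,-1],[-0.002,-0.016,-0.015,-0.018,-0.025,0.001,-1],[-0.002,-0.016,-0.015,-0.017,-0.025,0.002,-1],[-0.002,-0.016,-0.015,-0.017,-0.025,0.002,-1],[-0.002,-0.016,-0.015,-0.017,-0.026,0.002,-1],[-0.002,-0.016,-0.015,-0.016,-0.026,0.002,-1],[-0.002,-0.016,-0.015,-0.016,-0.026,0.002,-1],[-0.002,-0.016,-0.015,-0.015,-0.026,0.003,-1],[-0.002,-0.016,-0.015,-0.015,-0.027,0.003,-1],[-0.002,-0.016,-0.015,-0.014,-0.027,0.003,-1],[-0.002,-0.016,-0.015,-0.014,-0.027,0.003,-1]]}}

```text
t: 1.8
tool_pos: [0.4031, 0.0717, 0.2321]
tcp_rot: [-3.136, 0.267, 2.948]
ft_force: [-0.4, 0.0, 0.4]
opening: 0.997
```

```bash
python3 -c "
from h import *
for n in('top','scene'): cv2.imwrite(f'pics/{n}1.png',manip.get_image(n)['img'][:,:,::-1])
plan([.398,.0845,.10],-.22,.25,8)"
```

```text
at [0.4034 0.0699 0.2322] turn/row [-0.0001  0.0021  0.0024] n 8
[0.0053, 0.0018, 0.0157]
[0.0053, 0.0017, 0.0157]
[0.0053, 0.0017, 0.0157]
[0.0053, 0.0017, 0.0157]
[0.0052, 0.0017, 0.0157]
[0.0052, 0.0017, 0.0157]
[0.0052, 0.0017, 0.0157]
[0.0051, 0.0017, 0.0157]
```

View pics/scene1.png

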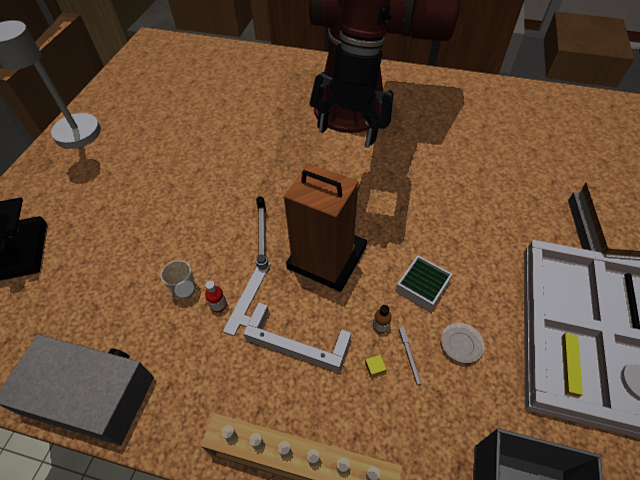

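The gripper (fingers at about 325,125 and 370,135) is in front of the case with its fingertips leaning forward. Next I lower it.

{"api": "send_rows", "payload": {"commands": [[0,0.002,0.002,0.005,0.002,0.016,-1],[0,0.002,0.002,0.005,0.002,0.016,-1],[0,0.002,0.002,0.005,0.002,0.016,-1],[0,0.002,0.002,0.005,0.002,0.016,-1],[0,0.002,0.002,0.005,0.002,0.016,-1],[0,0.002,0.002,0.005,0.001,0.016,-1],[0,0.002,0.002,0.005,0.001,0.016,-1],[0,0.002,0.002,0.005,0.001,0.016,-1]]}}

```text
t: 2.7
tool_pos: [0.4023, 0.0878, 0.0974]
tcp_rot: [3.136, 0.257, 2.92]
ft_force: [-0.2, -1.3, -0.8]
opening: 1.006
```

```bash
python3 -c "
from h import *
plan([.398,.0845,.002],-.22,.25,9)"
```

```text
at [0.4023 0.0878 0.0974] turn/row [ 0.0005  0.0007 -0.0002] n 9
[0.0031, -0.0005, 0.0101]
[0.0031, -0.0005, 0.0101]
[0.003, -0.0005, 0.0102]
[0.003, -0.0005, 0.0102]
[0.003, -0.0005, 0.0102]
[0.003, -0.0005, 0.0102]
[0.003, -0.0005, 0.0102]
[0.003, -0.0005, 0.0102]
[0.003, -0.0005, 0.0102]
```

{"api": "send_rows", "payload": {"commands": [[0,0.001,0,0.003,0,0.01,-1],[0,0.001,0,0.003,-0.001,0.01,-1],[0,0.001,0,0.003,0,0.01,-1],[0,0.001,0,0.003,-0.001,0.01,-1],[0,0.001,0,0.003,0,0.01,-1],[0,0.001,0,0.003,-0.001,0.01,-1],[0,0.001,0,0.003,0,0.01,-1],[0,0,0,0.003,0,0.009,-1],[0,0,0,0.001,0,0.005,-1],[0,0,0,0,0,0,-1]]}}

```text
t: 3.7
tool_pos: [0.3982, 0.0889, 0.0043]
tcp_rot: [3.135, 0.248, 2.922]
ft_force: [0.1, 0.2, 0.0]
opening: 0.999
```

```bash
python3 -c "
from h import *
for n in('top','scene'): cv2.imwrite(f'pics/{n}2.png',manip.get_image(n)['img'][:,:,::-1])
a=cv2.imread('pics/top2.png')[160:400,240:440];cv2.imwrite('pics/top2c.png',cv2.resize(a,None,fx=2.5,fy=2.5,interpolation=cv2.INTER_CUBIC))
print(manip.observe()['tcp_rot'])
plan([.432,.077,-.002],-.22,.25,5)"
```

```text
[3.1345162  0.24902271 2.92209454]
at [0.3988 0.089  0.005 ] turn/row [ 0.0014 -0.0002  0.0001] n 5
[-0.0064, -0.0009, 0.0031]
[-0.0064, -0.0009, 0.0031]
[-0.0064, -0.0009, 0.0031]
[-0.0064, -0.0009, 0.0031]
[-0.0064, -0.0009, 0.0031]
```

View pics/top2c.png

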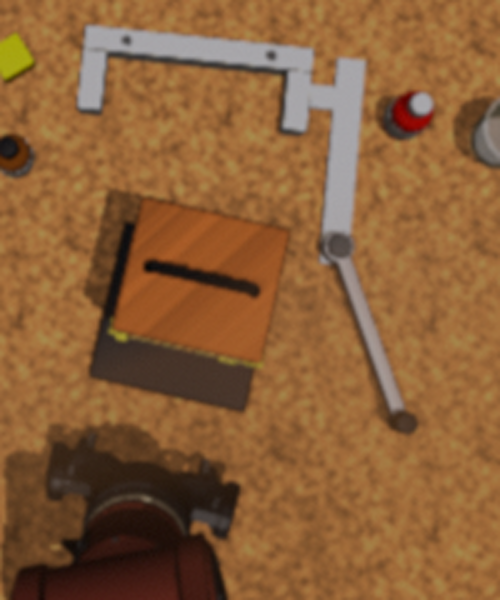

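View pics/scene2.png

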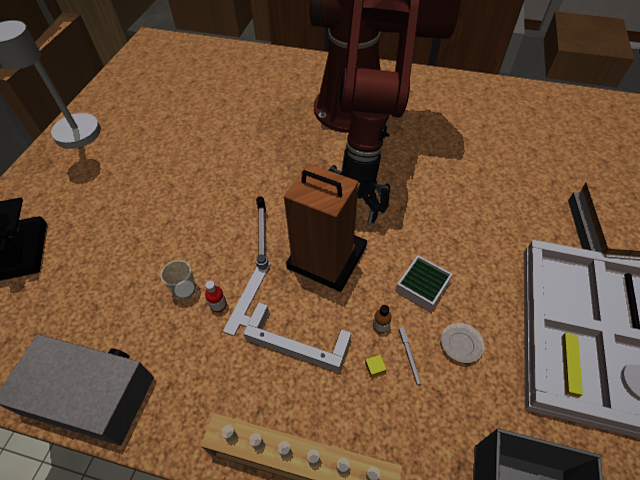

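Top view (2.5x crop): finger tips at (90,437) and (205,463), square to the foot's front edge from (92,376) to (244,410), and about 50 px short of it. Next I move up to contact.

{"api": "send_rows", "payload": {"commands": [[0.001,0,0,-0.006,-0.001,0.003,-1],[0.001,0,0,-0.006,-0.001,0.003,-1],[0.001,0,0,-0.006,-0.001,0.003,-1],[0.001,0,0,-0.006,-0.001,0.003,-1],[0.001,0,0,-0.006,-0.001,0.003,-1],[0,0,0,0,0,0,-1]]}}

```text
t: 4.4
tool_pos: [0.4358, 0.076, -0.0003]
tcp_rot: [3.138, 0.255, 2.921]
ft_force: [0.1, -0.3, -0.0]
opening: 1.001
```

```bash
python3 -c "
from h import *
cv2.imwrite('pics/top3.png',manip.get_image('top')['img'][:,:,::-1])
a=cv2.imread('pics/top3.png')[160:400,240:440];cv2.imwrite('pics/top3c.png',cv2.resize(a,None,fx=2.5,fy=2.5,interpolation=cv2.INTER_CUBIC))
print(manip.observe()['ft_force'])
plan([.477,.073,-.002],-.18,.25,8)"
```

```text
[-1.03075792 -0.54349566  0.83262934]
at [ 4.352e-01  7.600e-02 -4.000e-04] turn/row [-0.0008  0.0006 -0.0049] n 8
[-0.005, 0.0008, 0.0015]
[-0.005, 0.0007, 0.0015]
[-0.005, 0.0007, 0.0015]
[-0.005, 0.0007, 0.0015]
[-0.005, 0.0007, 0.0015]
[-0.005, 0.0006, 0.0015]
[-0.005, 0.0006, 0.0015]
[-0.005, 0.0006, 0.0015]
```

View pics/top3c.png

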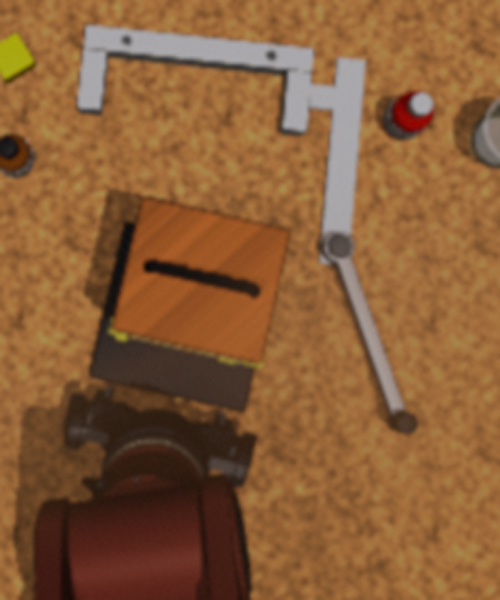

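The finger tips (about 107,395 and 218,420) are now almost at the foot's front edge and roughly centred on it. I'll start pushing, turning slightly as I go.

{"api": "send_rows", "payload": {"commands": [[0,0,-0.005,-0.005,0.001,0.001,-1],[0,0,-0.005,-0.005,0.001,0.001,-1],[0,0,-0.005,-0.005,0.001,0.002,-1],[0,0,-0.005,-0.005,0.001,0.001,-1],[0,0,-0.005,-0.005,0,0.002,-1],[0,0,-0.005,-0.005,0.001,0.001,-1],[0,0,-0.005,-0.005,0,0.002,-1],[0,0,-0.005,-0.005,0.001,0.001,-1],[0,0,0,0,0,0,-1]]}}

```text
t: 5.35
tool_pos: [0.4406, 0.0739, -0.0106]
tcp_rot: [-3.116, 0.168, 2.958]
ft_force: [1.3, -2.1, 1.7]
opening: 0.998
```

```bash
python3 -c "
from h import *
for n in('top','scene'): cv2.imwrite(f'pics/{n}4.png',manip.get_image(n)['img'][:,:,::-1])
a=cv2.imread('pics/top4.png')[160:400,240:440];cv2.imwrite('pics/top4c.png',cv2.resize(a,None,fx=2.5,fy=2.5,interpolation=cv2.INTER_CUBIC))
print(manip.observe()['ft_force'])
plan([.53,.068,-.002],-.12,.25,11)"
```

```text
[-4.6288527  -1.21035841  8.92167115]
at [ 0.441   0.074  -0.0109] turn/row [-0.0035 -0.0074 -0.0056] n 11
[-0.0081, 0.001, 0.0005]
[-0.0081, 0.0009, 0.0006]
[-0.0081, 0.0009, 0.0007]
[-0.0081, 0.0008, 0.0007]
[-0.0081, 0.0008, 0.0008]
[-0.0081, 0.0007, 0.0008]
[-0.0081, 0.0007, 0.0009]
[-0.0081, 0.0006, 0.001]
[-0.0081, 0.0006, 0.001]
[-0.0081, 0.0005, 0.0011]
[-0.0081, 0.0005, 0.0012]
```

View pics/top4c.png

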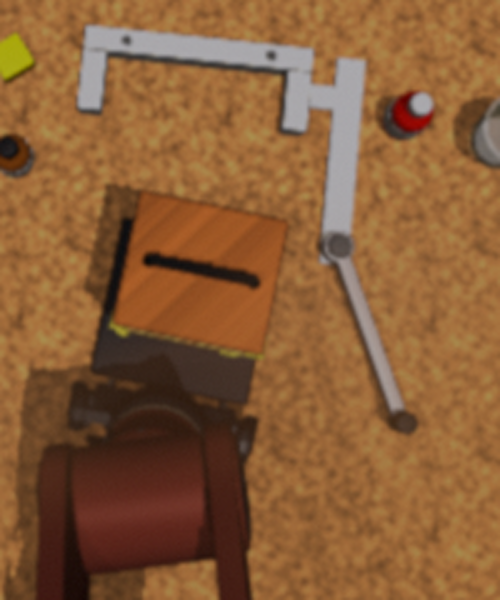

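View pics/scene4.png

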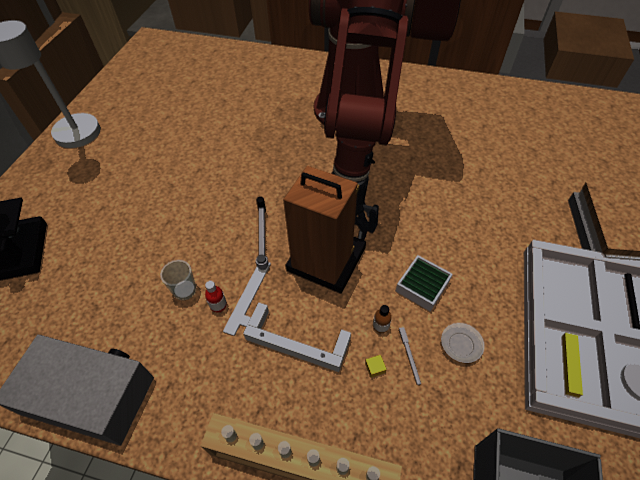

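The small steps mostly deflected the wrist: tilt fell from 0.25 to 0.17 and the tips sagged onto the bench. I'll back off, raise, restore the tilt, and push again with larger steps.

```bash
python3 -c "
from h import *
plan([.43,.076,.006],-.2,.27,4)"
```

```text
at [ 0.441   0.074  -0.0109] turn/row [-0.0055 -0.025   0.0042] n 4
[0.002, -0.0001, -0.0046]
[0.0019, -0.0001, -0.0047]
[0.0018, -0.0001, -0.0047]
[0.0017, -0.0001, -0.0048]
```

{"api": "send_rows", "payload": {"commands": [[0,0,0,0.008,0,0,-1],[-0.005,-0.025,0.004,0.002,0,-0.005,-1],[-0.005,-0.025,0.004,0.002,0,-0.005,-1],[-0.005,-0.025,0.004,0.002,0,-0.005,-1],[-0.005,-0.025,0.004,0.002,0,-0.004,-1],[0,0,0,0,0,0,-1]]}}

```text
t: 6.05
tool_pos: [0.4207, 0.0785, 0.0059]
tcp_rot: [3.141, 0.28, 2.942]
ft_force: [0.2, -0.2, -0.8]
opening: 1.001
```

```bash
python3 -c "
from h import *
print(manip.observe()['ft_force'],manip.observe()['tcp_rot'])
plan([.48,.073,.003],-.18,.27,5)"
```

```text
[ 0.2206807  -0.23331513 -0.79332343] [3.14095527 0.28017285 2.94212481]
at [0.4207 0.0785 0.0059] turn/row [-0.0009  0.002  -0.0037] n 5
[-0.0112, 0.0013, 0.0038]
[-0.0112, 0.0012, 0.0038]
[-0.0112, 0.0012, 0.0038]
[-0.0113, 0.0011, 0.0038]
[-0.0113, 0.0011, 0.0037]
```

{"api": "send_rows", "payload": {"commands": [[0,0,-0.004,-0.012,0.001,0.003,-1],[0,0,-0.004,-0.012,0.001,0.003,-1],[0,-0.01,-0.004,-0.012,0.001,0.003,-1],[0,-0.01,-0.004,-0.012,0.001,0.003,-1],[0,-0.01,-0.004,-0.012,0.001,0.003,-1],[0,-0.01,-0.004,-0.012,0.001,0.003,-1]]}}

```text
t: 6.65
tool_pos: [0.4832, 0.0689, 0.0011]
tcp_rot: [-3.125, 0.282, 2.967]
ft_force: [-11.6, 1.4, 9.3]
opening: 0.999
```

```bash
python3 -c "
from h import *
for n in('top','scene'): cv2.imwrite(f'pics/{n}5.png',manip.get_image(n)['img'][:,:,::-1])
a=cv2.imread('pics/top5.png')[160:400,240:440];cv2.imwrite('pics/top5c.png',cv2.resize(a,None,fx=2.5,fy=2.5,interpolation=cv2.INTER_CUBIC))
print(manip.observe()['ft_force'],manip.observe()['tcp_rot'])
plan([.53,.068,.003],-.12,.27,5)"
```

```text
[-2.90301884  0.03574621 -1.93157491] [-3.12612538  0.28742449  2.96660963]
at [0.4859 0.0689 0.0018] turn/row [-0.0061  0.0034 -0.0106] n 5
[-0.0084, 0.0014, 0.0022]
[-0.0085, 0.0013, 0.0022]
[-0.0085, 0.0012, 0.0022]
[-0.0085, 0.0011, 0.0022]
[-0.0085, 0.001, 0.0021]
```

View pics/top5c.png

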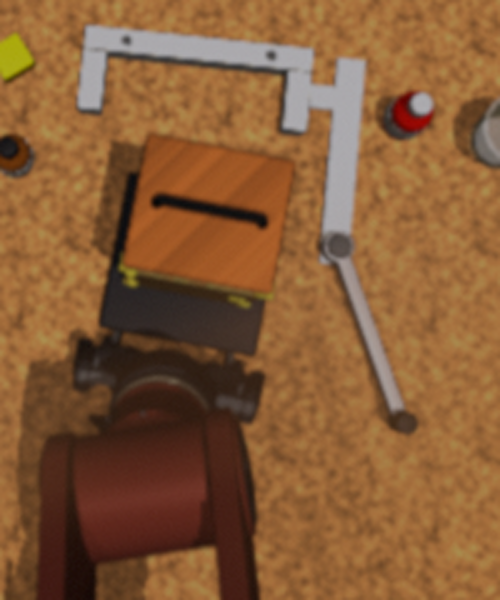

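Working now: the foot's front edge is at (104,325) to (252,353), so the case is turning square and has advanced about 55 mm. Now I measure how far is left.

```bash
cat >> h.py <<'E'
def bay(p):
    a=-.09;d=np.array(p)-[.654,.0575];c,s=np.cos(a),np.sin(a)
    return np.round([c*d[0]+s*d[1],-s*d[0]+c*d[1]],4)
E
python3 -c "
from h import *
t=manip.get_image('top')
c=lambda p,z:ray(t,p[0]/2.5+240,p[1]/2.5+160,z)
for n,p,z in [('footFL',(103,326),.026),('footFR',(252,354),.026),('boxBL',(150,134),.24),('boxBR',(294,160),.24),('boxFR',(270,297),.24),('boxFL',(123,266),.24)]: print(n,c(p,z).round(4),bay(c(p,z)))
"
```

```text
footFL [0.4989 0.1253] [-0.1605  0.0536]
footFR [0.4772 0.0046] [-0.1713 -0.0686]
boxBL [0.6215 0.0896] [-0.0352  0.0291]
boxBR [ 0.6055 -0.0048] [-0.0427 -0.0664]
boxFR [0.5158 0.0109] [-0.1335 -0.0588]
boxFL [0.535  0.1062] [-0.1229  0.0378]
```

```bash
python3 -c "
from h import *
plan([.538,.0755,.003],-.075,.27,5)"
```

```text
at [0.4859 0.069  0.0019] turn/row [-0.0085  0.0035 -0.0193] n 5
[-0.0097, 0.0031, 0.0026]
[-0.0097, 0.0029, 0.0026]
[-0.0098, 0.0027, 0.0026]
[-0.0099, 0.0025, 0.0026]
[-0.0099, 0.0023, 0.0025]
```

{"api": "send_rows", "payload": {"commands": [[-0.005,-0.005,-0.02,-0.011,0.004,0.003,-1],[-0.005,-0.005,-0.02,-0.011,0.004,0.003,-1],[-0.005,-0.005,-0.02,-0.011,0.003,0.003,-1],[-0.005,-0.005,-0.02,-0.011,0.003,0.003,-1]]}}

```text
t: 7.2
tool_pos: [0.5197, 0.0731, -0.0054]
tcp_rot: [-3.114, 0.27, 3.05]
ft_force: [-9.5, -1.6, 6.9]
opening: 1.004
```

```bash
python3 -c "
from h import *
for n in('top','scene'): cv2.imwrite(f'pics/{n}6.png',manip.get_image(n)['img'][:,:,::-1])
a=cv2.imread('pics/top6.png')[160:400,240:440];cv2.imwrite('pics/top6c.png',cv2.resize(a,None,fx=2.5,fy=2.5,interpolation=cv2.INTER_CUBIC))
print(manip.observe()['ft_force'],manip.observe()['tcp_rot'])
plan([.538,.0755,.003],-.075,.27,3)"
```

```text
[-2.57665232 -0.03272272 -2.05808572] [-3.11504006  0.27591458  3.0493236 ]
at [ 0.5224  0.0735 -0.0047] turn/row [-0.0104  0.0019 -0.0056] n 3
[-0.0056, 0.0011, -0.0011]
[-0.0056, 0.0011, -0.0011]
[-0.0056, 0.0011, -0.0011]
```

View pics/top6c.png

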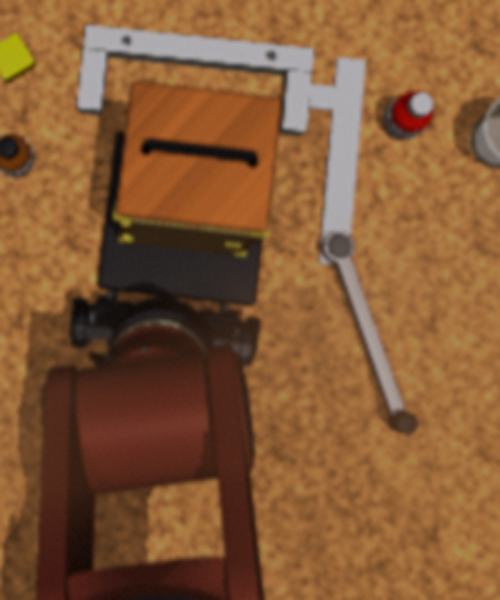

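```bash
python3 -c "
from h import *
t=manip.get_image('top')
c=lambda p,z:ray(t,p[0]/2.5+240,p[1]/2.5+160,z)
for n,p,z in [('footFL',(100,286),.026),('footFR',(254,302),.026),('boxBL',(133,81),.24),('boxBR',(282,96),.24),('boxFR',(267,235),.24),('boxFL',(116,216),.24)]: print(n,c(p,z).round(4),bay(c(p,z)))
"
```

```text
footFL [0.5312 0.1282] [-0.1286  0.0594]
footFR [0.5192 0.003 ] [-0.1293 -0.0664]
boxBL [0.6565 0.1011] [-0.0014  0.0436]
boxBR [0.6479 0.0031] [-0.0012 -0.0548]
boxFR [0.556  0.0129] [-0.0936 -0.0532]
boxFL [0.5675 0.1111] [-0.091   0.0456]
```

View pics/scene6.png

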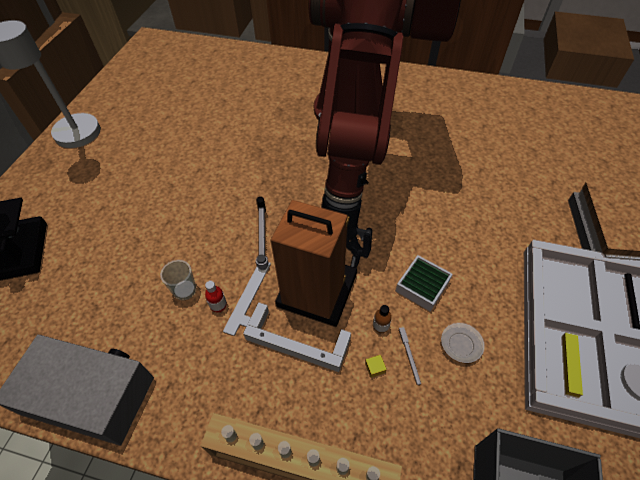

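Case is now square (within about 0.01 rad) at bay x ≈ -64, y ≈ -4 mm, clear of both rails. I push straight in.

```bash
python3 -c "
from h import *
plan([.556,.0725,.004],-.09,.27,4)"
```

```text
at [ 0.5224  0.0736 -0.0046] turn/row [-0.0067  0.0017 -0.0006] n 4
[-0.0086, 0.0005, 0.0002]
[-0.0086, 0.0005, 0.0002]
[-0.0086, 0.0005, 0.0002]
[-0.0086, 0.0005, 0.0002]
```

{"api": "send_rows", "payload": {"commands": [[-0.006,-0.005,0,-0.011,0.001,0.001,-1],[-0.006,-0.005,0,-0.011,0.001,0.001,-1],[-0.006,-0.005,0,-0.011,0,0.001,-1],[-0.006,-0.005,0,-0.011,0.001,0.001,-1]]}}

```text
t: 7.75
tool_pos: [0.5579, 0.0723, -0.0022]
tcp_rot: [-3.137, 0.277, 3.05]
ft_force: [-4.3, -0.1, -2.5]
opening: 1.001
```

```bash
python3 -c "
from h import *
for n in('top','scene'): cv2.imwrite(f'pics/{n}7.png',manip.get_image(n)['img'][:,:,::-1])
a=cv2.imread('pics/top7.png')[160:400,240:440];cv2.imwrite('pics/top7c.png',cv2.resize(a,None,fx=2.5,fy=2.5,interpolation=cv2.INTER_CUBIC))
print(manip.observe()['ft_force'],manip.observe()['tcp_rot'])
plan([.5885,.0705,.001],-.09,.27,3)"
```

```text
[-2.44534347 -0.41702761 -0.93590763] [-3.13789517  0.28221739  3.04961808]
at [ 0.5608  0.0722 -0.0006] turn/row [-0.0014  0.0041 -0.0006] n 3
[-0.009, 0.0003, 0.0021]
[-0.009, 0.0003, 0.002]
[-0.0091, 0.0003, 0.002]
```

View pics/top7c.png

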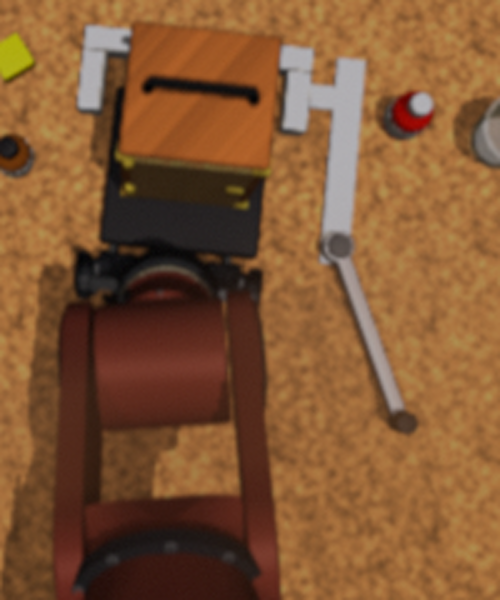

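The case has entered the mouth squarely, with the foot front at (104,242) to (257,256) and about 26 mm to go. I finish more gently.

{"api": "send_rows", "payload": {"commands": [[-0.001,0,0,-0.011,0,0.002,-1],[-0.001,0,0,-0.01,0,0.002,-1],[0,0,0,-0.008,0,0.001,-1]]}}

```text
t: 8.15
tool_pos: [0.5846, 0.0695, -0.0004]
tcp_rot: [-3.138, 0.267, 3.051]
ft_force: [-15.4, 2.0, -3.1]
opening: 1.001
```

```bash
python3 -c "
from h import *
for n in('top','scene'): cv2.imwrite(f'pics/{n}8.png',manip.get_image(n)['img'][:,:,::-1])
a=cv2.imread('pics/top8.png')[160:400,240:440];cv2.imwrite('pics/top8c.png',cv2.resize(a,None,fx=2.5,fy=2.5,interpolation=cv2.INTER_CUBIC))
a=cv2.imread('pics/scene8.png')[180:380,210:380];cv2.imwrite('pics/scene8c.png',cv2.resize(a,None,fx=3,fy=3,interpolation=cv2.INTER_CUBIC))
print(manip.observe()['ft_force'],manip.observe()['tcp_rot'])
plan([.5885,.0705,.001],-.09,.27,1)"
```

```text
[-7.01516577 -0.42746056 -2.37046337] [-3.13786784  0.26766376  3.0508402 ]
at [ 0.5844  0.0695 -0.0009] turn/row [-0.0039 -0.0023 -0.0007] n 1
[-0.0043, 0.0014, -0.0008]
```

View pics/top8c.png

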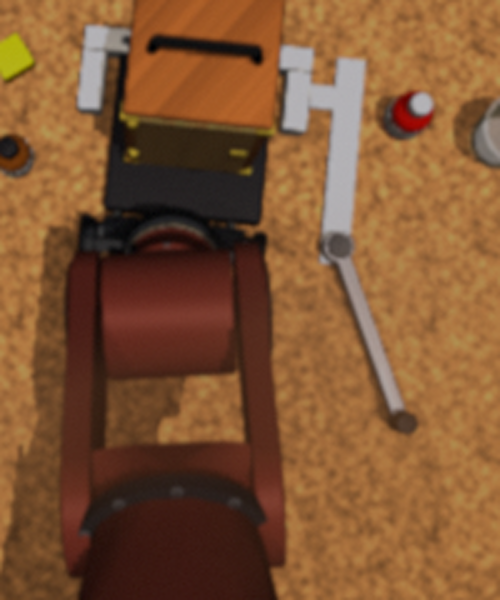

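View pics/scene8c.png

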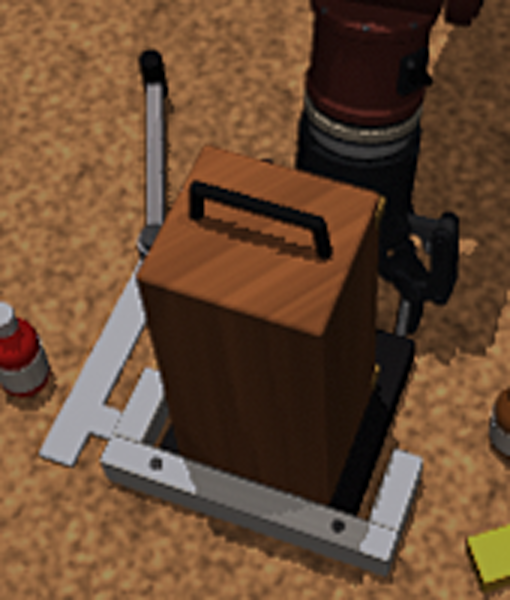

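Force rose to 15 N and the foot appears against the stop (foot front (107,205) to (260,220)). I press once more to confirm, then measure.

{"api": "send_rows", "payload": {"commands": [[0,0,0,-0.01,0,0.002,-1],[0,0,0,-0.008,0,0.002,-1],[0,0,0,-0.006,0,0.001,-1]]}}

```text
t: 8.55
tool_pos: [0.5835, 0.0692, -0.0081]
tcp_rot: [-3.132, 0.208, 3.053]
ft_force: [-18.3, 1.0, 14.3]
opening: 0.997
```

```bash
python3 -c "
from h import *
t=manip.get_image('top');cv2.imwrite('pics/top9.png',t['img'][:,:,::-1])
a=cv2.imread('pics/top9.png')[160:280,260:380];cv2.imwrite('pics/top9c.png',cv2.resize(a,None,fx=5,fy=5,interpolation=cv2.INTER_CUBIC))
print(manip.observe()['ft_force'],manip.observe()['tool_pos'],manip.observe()['tcp_rot'])"
```

```text
[-20.41443774   2.61418191  11.49834678] [ 0.58354033  0.06922882 -0.00824936] [-3.13206862  0.20707569  3.05315827]
```

View pics/top9c.png

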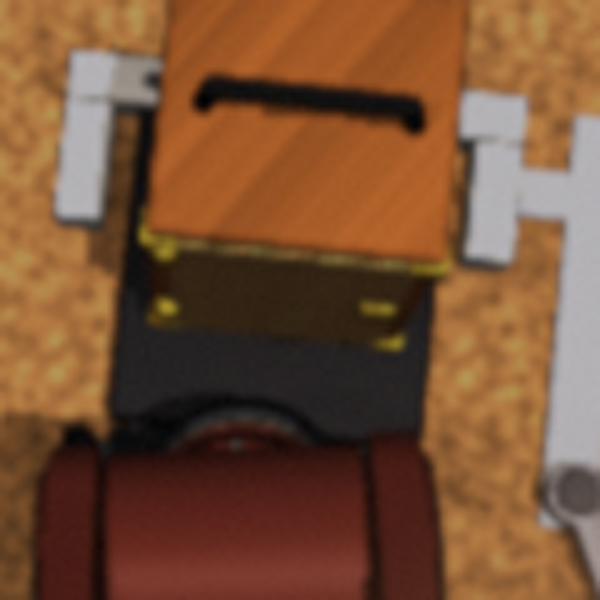

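The tool stalled at x = 0.5835 m under about 20 N, so the foot is against the back stop. Backing off.

{"api": "send_rows", "payload": {"commands": [[0,0,0,0.008,0,-0.002,-1],[0,-0.02,0,0.015,0,-0.006,-1],[0,-0.02,0,0.02,0,-0.01,-1],[0,-0.02,0,0.025,0,-0.015,-0.5],[0,0,0,0.025,0,-0.025,0],[0,0,0,0.02,0,-0.03,1],[0,0,0,0.02,0,-0.03,1],[0,0,0,0,0,0,1]]}}

```text
t: 9.4
tool_pos: [0.4446, 0.0853, 0.0882]
tcp_rot: [-3.139, 0.328, 3.055]
ft_force: [1.2, -0.2, 0.6]
opening: 0.142
```

```bash
python3 -c "
from h import *
for n in('top','scene'): cv2.imwrite(f'pics/{n}10.png',manip.get_image(n)['img'][:,:,::-1])
a=cv2.imread('pics/top10.png')[160:400,240:440];cv2.imwrite('pics/top10c.png',cv2.resize(a,None,fx=2.5,fy=2.5,interpolation=cv2.INTER_CUBIC))
a=cv2.imread('pics/scene10.png')[180:380,210:380];cv2.imwrite('pics/scene10c.png',cv2.resize(a,None,fx=3,fy=3,interpolation=cv2.INTER_CUBIC))
print(manip.observe()['tcp_rot'])
plan([.42,-.165,.13],-.09,.27,10)"
```

```text
[-3.13886133  0.32611609  3.05414486]
at [0.4459 0.0849 0.0868] turn/row [-0.0002  0.0056  0.0002] n 10
[-0.001, -0.0251, -0.0042]
[-0.001, -0.0251, -0.0042]
[-0.001, -0.0251, -0.0042]
[-0.001, -0.0251, -0.0042]
[-0.0009, -0.0251, -0.0042]
[-0.0009, -0.0251, -0.0042]
[-0.0009, -0.0251, -0.0042]
[-0.0009, -0.0251, -0.0042]
[-0.0009, -0.0251, -0.0042]
[-0.0008, -0.0251, -0.0042]
```

View pics/top10c.png

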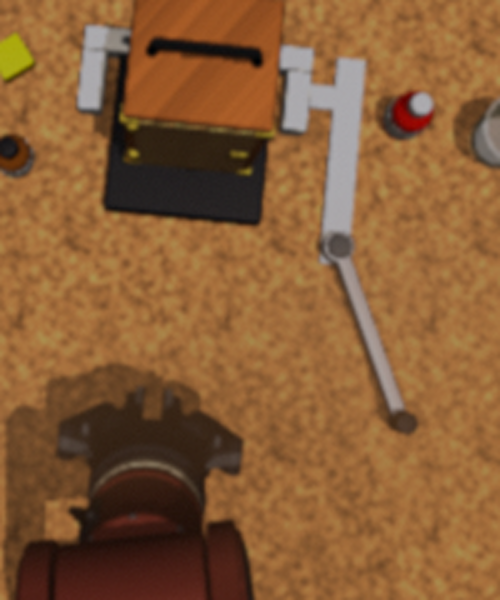

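View pics/scene10c.png

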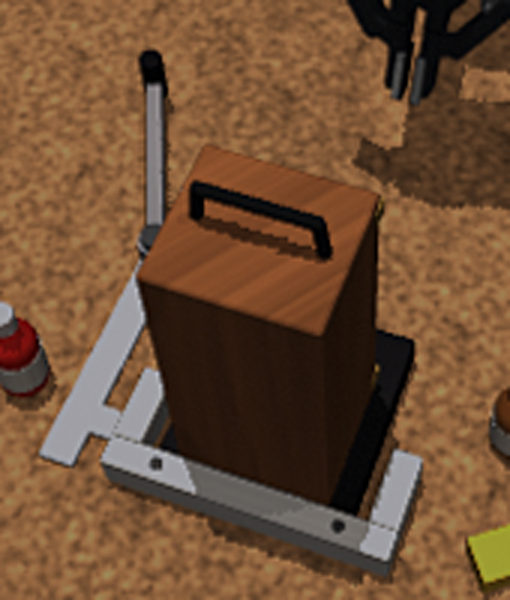

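```bash
python3 -c "
from h import *
t=manip.get_image('top')
c=lambda p,z:ray(t,p[0]/2.5+240,p[1]/2.5+160,z)
for n,p,z in [('footFL',(105,208),.026),('footFR',(259,222),.026),('LiF',(99,109),.03),('RiF',(283,128),.03),('boxFR',(271,133),.24),('boxFL',(121,118),.24)]: print(n,c(p,z).round(4),bay(c(p,z)))
"
```

```text
footFL [0.5948 0.125 ] [-0.065   0.0619]
footFR [ 0.5846 -0.001 ] [-0.0638 -0.0645]
LiF [0.6758 0.1308] [0.0152 0.075 ]
RiF [ 0.662  -0.0203] [ 0.015  -0.0768]
boxFR [0.6232 0.0103] [-0.0265 -0.0498]
boxFL [0.6319 0.1087] [-0.0267  0.049 ]
```

{"api": "send_rows", "payload": {"commands": [[0,0.005,0,-0.001,-0.025,-0.004,1],[0,0.005,0,-0.001,-0.025,-0.004,1],[0,0.005,0,-0.001,-0.025,-0.004,1],[0,0.005,0,-0.001,-0.025,-0.004,1],[0,0.005,0,-0.001,-0.025,-0.004,1],[0,0.005,0,-0.001,-0.025,-0.004,1],[0,0.005,0,-0.001,-0.025,-0.004,1],[0,0.005,0,-0.001,-0.025,-0.004,1],[0,0.005,0,-0.001,-0.025,-0.004,1],[0,0.005,0,-0.001,-0.025,-0.004,1],[0,0,0,0,0,0,1]]}}

```text
t: 10.65
tool_pos: [0.4331, -0.1828, 0.1242]
tcp_rot: [-3.134, 0.272, 3.051]
ft_force: [0.3, 0.2, -0.5]
opening: 0.0
```

```bash
python3 -c "
from h import *
print(manip.observe()['tcp_rot'])
plan([.423,-.168,.028],-.09,.27,8)"
```

```text
[-3.13427183  0.27249434  3.05145508]
at [ 0.4331 -0.1828  0.1242] turn/row [-0.0009  0.0003 -0.    ] n 8
[0.0046, 0.0018, 0.0112]
[0.0046, 0.0018, 0.0112]
[0.0046, 0.0018, 0.0112]
[0.0046, 0.0018, 0.0112]
[0.0046, 0.0018, 0.0112]
[0.0046, 0.0018, 0.0112]
[0.0046, 0.0018, 0.0112]
[0.0046, 0.0017, 0.0112]
```

The case is home (x ≈ 0, y ≈ -1 mm, square). Lowering the shut fingers beside the knob, on its -y side.

{"api": "send_rows", "payload": {"commands": [[0,0,0,0.005,0.001,0.012,1],[0,0,0,0.005,0.001,0.012,1],[0,0,0,0.005,0.001,0.012,1],[0,0,0,0.005,0.001,0.012,1],[0,0,0,0.005,0.001,0.012,1],[0,0,0,0.004,0.001,0.011,1],[0,0,0,0.004,0.001,0.011,1],[0,0,0,0.003,0.001,0.008,1],[0,0,0,0,0,0,1]]}}

```text
t: 11.55
tool_pos: [0.4263, -0.1754, 0.0163]
tcp_rot: [-3.139, 0.265, 3.045]
ft_force: [-0.5, 1.0, -0.7]
opening: 0.001
```

```bash
python3 -c "
from h import *
cv2.imwrite('pics/top11.png',manip.get_image('top')['img'][:,:,::-1])
a=cv2.imread('pics/top11.png')[220:380,320:480];cv2.imwrite('pics/top11c.png',cv2.resize(a,None,fx=3.5,fy=3.5,interpolation=cv2.INTER_CUBIC))
print(manip.observe()['tcp_rot'],manip.observe()['tool_pos'])
"
```

```text
[-3.13862682  0.26575046  3.04492994] [ 0.4267251  -0.17572487  0.01690576]
```

View pics/top11c.png

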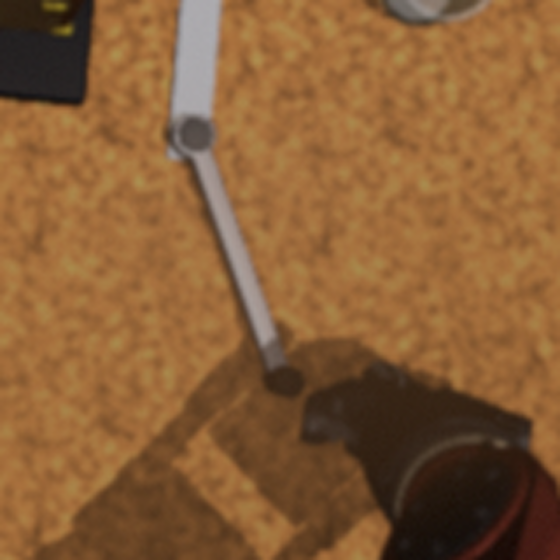

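The tips (about 385,370 in the crop) are about 60 mm to the -y side of the knob (285,380). The knuckles overhang it, so I'll raise the tip to about 34 mm and follow the knob's arc.

```bash
cat >> h.py <<'E'
def arcp(th,off=.021,piv=(.567,-.064)):
    b=np.array([-.15*np.sin(th)-off*np.cos(th),.15*np.cos(th)-off*np.sin(th)]);a=-.09
    c,s=np.cos(a),np.sin(a);return np.array([piv[0]+c*b[0]-s*b[1],piv[1]+s*b[0]+c*b[1]])
E
python3 -c "
from h import *
for th in np.arange(2,-.01,-.2): print(th.round(1),arcp(th).round(4))
p=arcp(2,.03)
plan([*p,.034],-.09,.27,4)"
```

```text
2.0 [ 0.4325 -0.1337]
1.8 [ 0.4214 -0.1056]
1.6 [ 0.416  -0.0758]
1.4 [ 0.4167 -0.0456]
1.2 [ 0.4233 -0.0161]
1.0 [0.4357 0.0115]
0.8 [0.4533 0.0361]
0.6 [0.4754 0.0567]
0.4 [0.5012 0.0724]
0.2 [0.5297 0.0828]
0.0 [0.5596 0.0873]
at [ 0.4267 -0.1757  0.0169] turn/row [-0.0012 -0.0011 -0.0016] n 4
[-0.0025, 0.0085, -0.0038]
[-0.0025, 0.0085, -0.0038]
[-0.0025, 0.0085, -0.0038]
[-0.0025, 0.0085, -0.0037]
```

{"api": "send_rows", "payload": {"commands": [[0,0,0,0.004,0,-0.015,1],[0,0,0,0,0.007,-0.002,1],[0,0,0,0,0.009,0,1],[0,0,0,0,0.009,0,1],[0,0,0,0,0.008,0,1],[0,0,0,0,0,0,1]]}}

```text
t: 12.2
tool_pos: [0.4241, -0.1399, 0.0334]
tcp_rot: [-3.137, 0.269, 3.045]
ft_force: [-0.5, -0.4, 0.9]
opening: 0.003
```

```bash
python3 -c "
from h import *
for n in('top','scene'): cv2.imwrite(f'pics/{n}12.png',manip.get_image(n)['img'][:,:,::-1])
a=cv2.imread('pics/scene12.png')[130:290,190:350];cv2.imwrite('pics/s12c.png',cv2.resize(a,None,fx=3.5,fy=3.5,interpolation=cv2.INTER_CUBIC))
print(manip.observe()['tcp_rot'],manip.observe()['ft_force'])
plan([*arcp(1.6),.034],-.09,.27,6)
"
```

```text
[-3.1369254   0.26938162  3.04456421] [ 0.3142928  -0.15387066  0.57017247]
at [ 0.4243 -0.1408  0.0336] turn/row [-0.0011 -0.0001 -0.0011] n 6
[0.0023, 0.0106, -0.0008]
[0.0023, 0.0106, -0.0007]
[0.0023, 0.0106, -0.0007]
[0.0023, 0.0106, -0.0007]
[0.0023, 0.0106, -0.0007]
[0.0023, 0.0107, -0.0007]
```

View pics/s12c.png

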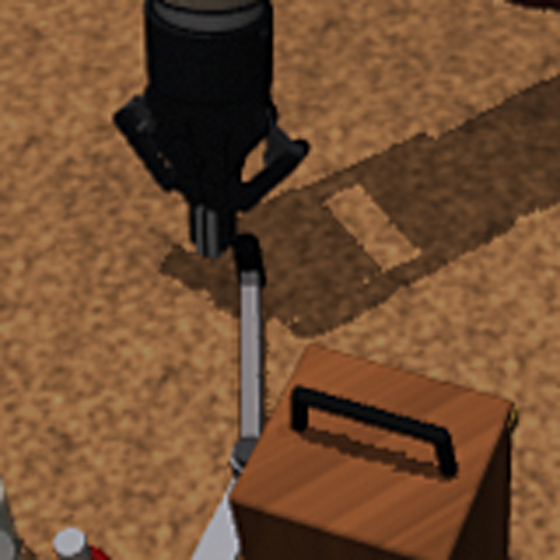

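The fingertips (210,250) are right beside the knob (250,250) and the knuckles clear it. Sweeping along +y now.

{"api": "send_rows", "payload": {"commands": [[0,0,0,0.002,0.011,-0.001,1],[0,0,0,0.002,0.011,-0.001,1],[0,0,0,0.002,0.011,0,1],[0,0,0,0.002,0.011,-0.001,1],[0,0,0,0.002,0.011,-0.001,1],[0,0,0,0.001,0.011,0,1],[0,0,0,0,0,0,1]]}}

```text
t: 13.0
tool_pos: [0.4189, -0.075, 0.0337]
tcp_rot: [-3.132, 0.269, 3.045]
ft_force: [-0.4, 0.6, -0.7]
opening: 0.001
```

```bash
python3 -c "
from h import *
for n in('top','scene'): cv2.imwrite(f'pics/{n}13.png',manip.get_image(n)['img'][:,:,::-1])
a=cv2.imread('pics/scene13.png')[130:290,190:350];cv2.imwrite('pics/s13c.png',cv2.resize(a,None,fx=3.5,fy=3.5,interpolation=cv2.INTER_CUBIC))
print(manip.observe()['tcp_rot'],manip.observe()['ft_force'])
plan([*arcp(1.2),.034],-.09,.27,6)
"
```

```text
[-3.13147602  0.26971098  3.04433382] [ 0.73561953 -0.8979712  -0.99747456]
at [ 0.4195 -0.0759  0.0341] turn/row [-0.002  -0.0001 -0.0012] n 6
[0.0003, 0.01, -0.0002]
[0.0003, 0.01, -0.0002]
[0.0003, 0.01, -0.0001]
[0.0003, 0.01, -0.0001]
[0.0003, 0.01, -0.0001]
[0.0003, 0.01, -0.0001]
```

View pics/s13c.png

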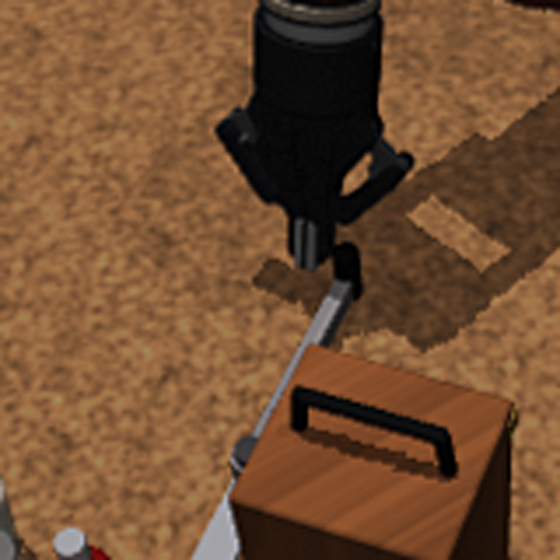

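The knob (345,262) has moved along with the tip behind it. Continuing round the arc.

{"api": "send_rows", "payload": {"commands": [[0,0,0,0.001,0.01,0,1],[0,0,0,0.001,0.01,0,1],[0,0,0,0.001,0.01,0,1],[0,0,0,0,0.01,0,1],[0,0,0,0,0.01,0,1],[0,0,0,-0.001,0.01,0,1],[0,0,0,0,0,0,1]]}}

```text
t: 13.8
tool_pos: [0.4295, -0.0212, 0.0356]
tcp_rot: [-3.126, 0.28, 3.039]
ft_force: [0.3, -0.5, 1.1]
opening: -0.003
```

```bash
python3 -c "
from h import *
for n in('top','scene'): cv2.imwrite(f'pics/{n}14.png',manip.get_image(n)['img'][:,:,::-1])
a=cv2.imread('pics/scene14.png')[130:290,190:350];cv2.imwrite('pics/s14c.png',cv2.resize(a,None,fx=3.5,fy=3.5,interpolation=cv2.INTER_CUBIC))
print(manip.observe()['tcp_rot'],manip.observe()['ft_force'])
plan([*arcp(.8),.034],-.09,.27,6)
"
```

```text
[-3.12617855  0.27989534  3.03858358] [-0.41261572  0.89029762  0.78452267]
at [ 0.4293 -0.0216  0.0355] turn/row [-0.0032  0.0016 -0.0021] n 6
[-0.0028, 0.01, 0.0009]
[-0.0028, 0.01, 0.0009]
[-0.0028, 0.01, 0.001]
[-0.0029, 0.01, 0.001]
[-0.0029, 0.0099, 0.001]
[-0.0029, 0.0099, 0.0011]
```

View pics/s14c.png

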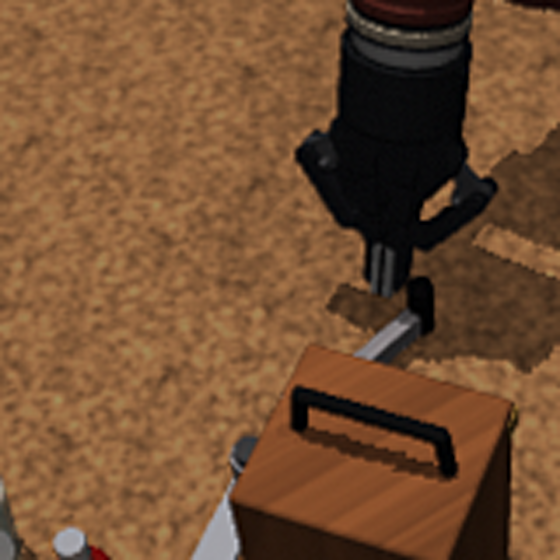

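View pics/top14.png

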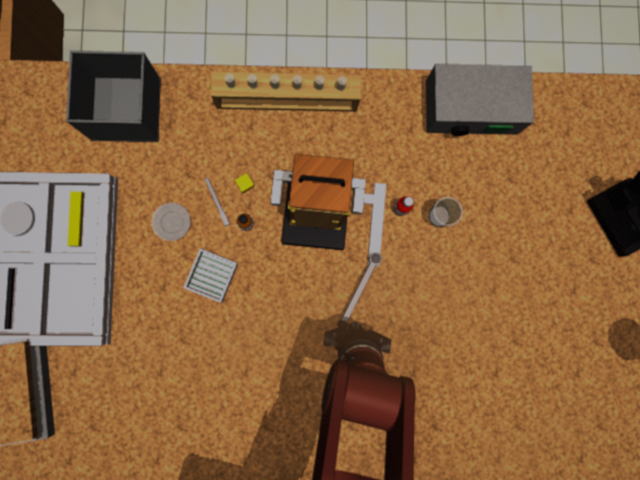

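Bar is now at about 1.25 rad, with the tip straight to the knob's -y side. I shift back about 8 mm to sit behind it, then keep following the arc.

{"api": "send_rows", "payload": {"commands": [[0,0,0,0.01,-0.003,-0.002,1],[0,0,0,0.003,0,0.001,1],[0,0,0,-0.003,0.008,0,1],[0,0,0,-0.004,0.009,0.001,1],[0,0,0,-0.005,0.009,0.001,1],[-0.005,0,0,-0.005,0.008,0.001,1],[-0.005,0,0,-0.006,0.008,0.002,1],[0,0,0,0,0,0,1]]}}

```text
t: 14.7
tool_pos: [0.4382, 0.0145, 0.0308]
tcp_rot: [-3.137, 0.271, 3.032]
ft_force: [0.1, 0.7, 0.2]
opening: -0.002
```

```bash
python3 -c "
from h import *
for n in('top','scene'): cv2.imwrite(f'pics/{n}15.png',manip.get_image(n)['img'][:,:,::-1])
a=cv2.imread('pics/top15.png')[160:360,260:420];cv2.imwrite('pics/t15c.png',cv2.resize(a,None,fx=3,fy=3,interpolation=cv2.INTER_CUBIC))
print(manip.observe()['tcp_rot'],manip.observe()['ft_force'])
plan([*arcp(.6),.034],-.09,.27,5)
"
```

```text
[-3.13645608  0.2708824   3.03218284] [ 0.02225186 -0.08676647 -0.43356538]
at [0.4378 0.0142 0.0307] turn/row [-0.0021  0.0002 -0.0037] n 5
[-0.0065, 0.0093, 0.0011]
[-0.0065, 0.0093, 0.0011]
[-0.0066, 0.0092, 0.0011]
[-0.0066, 0.0092, 0.0011]
[-0.0066, 0.0092, 0.0011]
```

View pics/t15c.png

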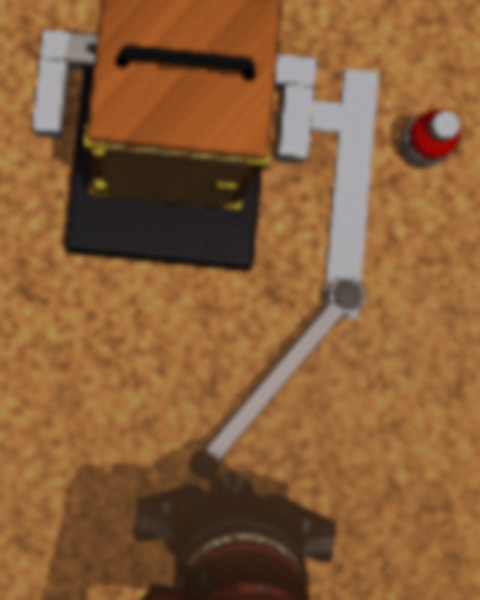

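View pics/scene15.png

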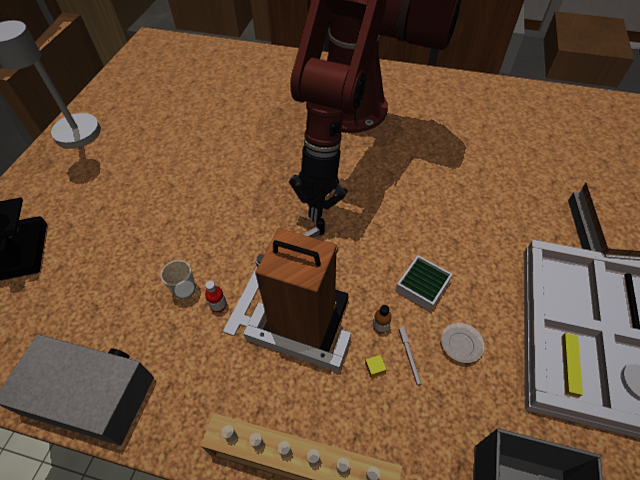

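The bar (347,295) to knob (206,460) is at about 0.95 rad with the tip trailing. Continuing.

{"api": "send_rows", "payload": {"commands": [[0,0,0,-0.003,0.01,0,1],[0,0,-0.003,-0.005,0.009,0.001,1],[0,0,-0.003,-0.006,0.009,0.001,1],[0,0,-0.003,-0.007,0.009,0.001,1],[0,0,-0.003,-0.007,0.008,0.001,1],[0,0,0,0,0,0,1]]}}

```text
t: 15.4
tool_pos: [0.4714, 0.0555, 0.0337]
tcp_rot: [-3.131, 0.27, 3.043]
ft_force: [-1.1, 0.2, 0.3]
opening: -0.001
```

```bash
python3 -c "
from h import *
for n in('top','scene'): cv2.imwrite(f'pics/{n}16.png',manip.get_image(n)['img'][:,:,::-1])
a=cv2.imread('pics/top16.png')[160:360,260:420];cv2.imwrite('pics/t16c.png',cv2.resize(a,None,fx=3,fy=3,interpolation=cv2.INTER_CUBIC))
print(manip.observe()['tcp_rot'],manip.observe()['ft_force'])
plan([*arcp(.3),.034],-.09,.27,5)
"
```

```text
[-3.13100768  0.26944008  3.04288188] [-0.23907406 -0.21593355  0.1139985 ]
at [0.4703 0.055  0.0333] turn/row [-0.0026 -0.0001 -0.0017] n 5
[-0.0082, 0.0055, 0.0021]
[-0.0082, 0.0055, 0.0021]
[-0.0082, 0.0055, 0.0021]
[-0.0082, 0.0055, 0.0021]
[-0.0082, 0.0055, 0.0021]
```

View pics/t16c.png

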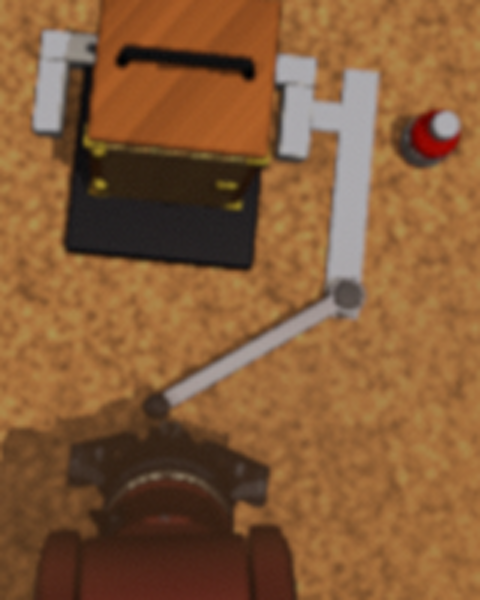

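The bar is at about 0.5 rad, and the tip (172,428) is behind the knob (156,405). Continuing with more +x.

{"api": "send_rows", "payload": {"commands": [[0,0,0,-0.006,0.007,0.001,1],[0,0,0,-0.008,0.006,0.002,1],[0,0,0,-0.009,0.005,0.002,1],[0,0,0,-0.009,0.005,0.002,1],[0,0,0,-0.01,0.004,0.003,1],[0,0,0,-0.01,0.003,0.003,1],[0,0,0,0,0,0,1]]}}

```text
t: 16.2
tool_pos: [0.5311, 0.0817, 0.0338]
tcp_rot: [-3.132, 0.268, 3.042]
ft_force: [-0.6, 0.2, -0.1]
opening: -0.001
```

```bash
python3 -c "
from h import *
for n in('top','scene'): cv2.imwrite(f'pics/{n}17.png',manip.get_image(n)['img'][:,:,::-1])
a=cv2.imread('pics/top17.png')[160:360,260:420];cv2.imwrite('pics/t17c.png',cv2.resize(a,None,fx=3,fy=3,interpolation=cv2.INTER_CUBIC))
print(manip.observe()['tcp_rot'],manip.observe()['ft_force'])
plan([*arcp(0),.034],-.09,.27,5)
"
```

```text
[-3.13117365  0.2664742   3.04187547] [ 0.61896813 -1.2288417   0.60785281]
at [0.5294 0.0814 0.0332] turn/row [-0.0026 -0.0007 -0.0019] n 5
[-0.0057, 0.0018, 0.0014]
[-0.0057, 0.0018, 0.0014]
[-0.0057, 0.0018, 0.0014]
[-0.0057, 0.0017, 0.0014]
[-0.0057, 0.0017, 0.0014]
```

View pics/t17c.png

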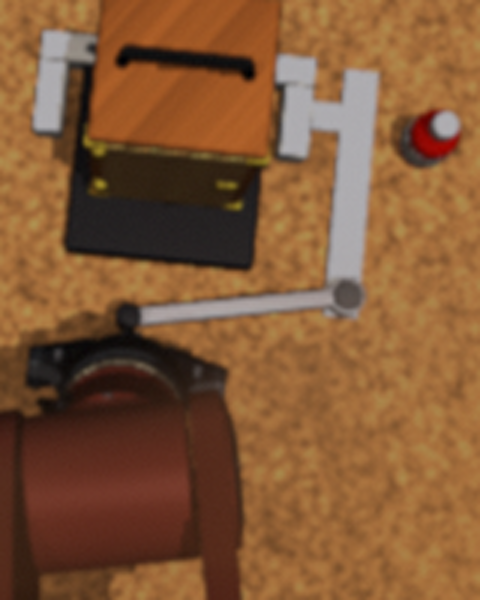

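About 0.2 rad left: knob at (128,316), pivot at (347,295). Pushing on to the hard stop.

{"api": "send_rows", "payload": {"commands": [[0,0,0,-0.008,0.002,0.002,1],[0,0,0,-0.008,0.002,0.002,1],[0,0,0,-0.007,0.001,0.002,1],[0,0,0,-0.007,0,0.002,1],[0,0,0,-0.007,0,0.002,1],[0,0,0,-0.006,0,0.001,1]]}}

```text
t: 16.9
tool_pos: [0.562, 0.083, 0.028]
tcp_rot: [-3.129, 0.232, 3.04]
ft_force: [-18.4, 3.8, 12.3]
opening: 0.0
```

```bash
python3 -c "
from h import *
for n in('top','scene'): cv2.imwrite(f'pics/{n}18.png',manip.get_image(n)['img'][:,:,::-1])
a=cv2.imread('pics/top18.png')[160:360,260:420];cv2.imwrite('pics/t18c.png',cv2.resize(a,None,fx=3,fy=3,interpolation=cv2.INTER_CUBIC))
print(manip.observe()['tcp_rot'],manip.observe()['ft_force'],manip.observe()['tool_pos'])
"
```

```text
[-3.12909293  0.23168409  3.03968155] [-16.18968911   4.31825915  10.56971627] [0.5618233  0.08301556 0.0276571 ]
```

View pics/t18c.png

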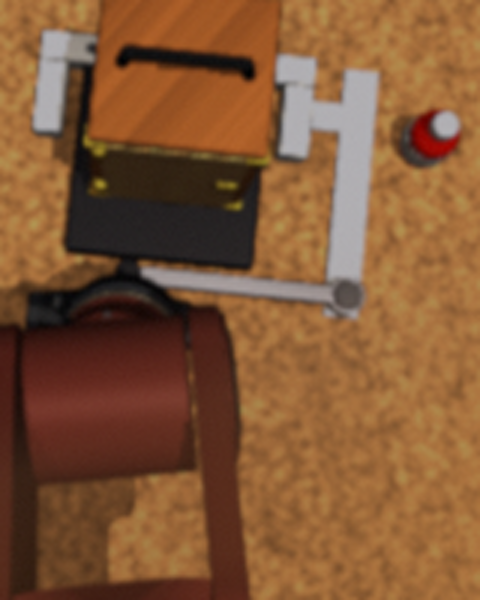

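The bar is against its hard stop: 18 N, and parallel to the foot front. Hold briefly, then back straight off.

{"api": "send_rows", "payload": {"commands": [[0,0,0,-0.006,0,0,1],[0,0,0,-0.006,0,0,1],[0,0,0,0.005,0,0,1],[0,0,0,0.01,0,-0.002,1],[0,0,0,0.02,0,-0.005,1],[0,0,0,0.025,0,-0.008,1],[0,0,0,0.025,0,-0.02,1],[0,0,0,0.025,0,-0.03,1],[0,0,0,0.02,0,-0.03,1],[0,0,0,0,0,0,1],[0,0,0,0,0,0,1]]}}

```text
t: 18.1
tool_pos: [0.4148, 0.0993, 0.0953]
tcp_rot: [-3.129, 0.216, 3.038]
ft_force: [-0.1, 1.1, -0.1]
opening: -0.002
```

```bash
python3 -c "
from h import *
for n in('top','scene'): cv2.imwrite(f'pics/{n}19.png',manip.get_image(n)['img'][:,:,::-1])
a=cv2.imread('pics/top19.png')[160:280,260:380];cv2.imwrite('pics/t19c.png',cv2.resize(a,None,fx=5,fy=5,interpolation=cv2.INTER_CUBIC))
print(manip.observe()['ft_force'],manip.observe()['tool_pos'])
d=cv2.absdiff(cv2.imread('pics/top0.png'),cv2.imread('pics/top19.png')).max(2)
for n,(x,y,w,h) in dict(stain=(390,190,28,30),jar=(425,192,42,40),oil=(232,208,26,26),dish=(148,200,46,44),slide=(182,246,58,58),cover=(232,170,26,26),tw=(200,175,30,52)).items(): print(n,(d[y:y+h,x:x+w]>40).sum())
"
```

```text
[ 0.06156196  0.04873792 -0.10384156] [0.41496923 0.09911245 0.09466563]
stain 0
jar 0
oil 0
dish 0
slide 0
cover 0
tw 0
```

View pics/t19c.png

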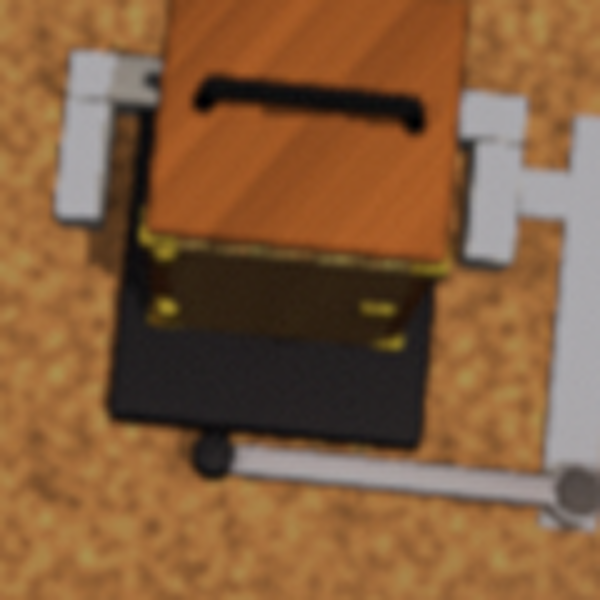

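View pics/scene19.png

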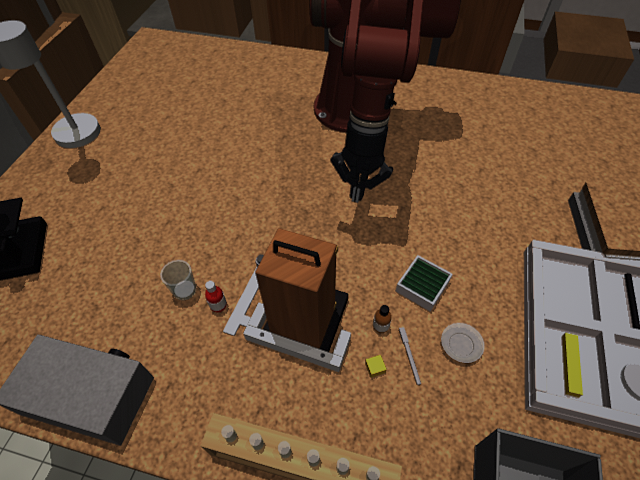

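```bash
python3 -c "
from h import *
t=manip.get_image('top')
c=lambda p,z:ray(t,p[0]/5+260,p[1]/5+160,z)
k=bay(c((212,453),.05));p=bay(c((577,490),.036));f=[bay(c((110,415),.026)),bay(c((417,444),.026))]
d=k-p;print(k,p,np.hypot(*d),'theta',np.arctan2(-d[0],d[1]));print(f)
"
```

```text
[-0.0781  0.019 ] [-0.0771 -0.1297] 0.14870336243676535 theta 0.00672484818713409
[array([-0.0646,  0.0619]), array([-0.0639, -0.0641])]
```

The bar angle measures about 0.007 rad and the case is still home. Handing in.

```bash
python3 -c "
from cell import manip
print(manip.finish_job())"
```

```text
the job is handed in; nothing more can be done
None
```

I pushed the case into the bay with the opened fingers, low on its foot, then swung the keeper bar shut with the closed fingertips and handed the job in at about 18 s. The hand-in returned no verdict.

**Last checks, from the top view just before hand-in:**
- **Case:** the foot's front corners put it within about 1 mm of home in x, about 1 mm off the bay's middle in y, and square to within about 0.01 rad. It looked upright in both views.
- **Keeper bar:** about 0.007 rad, with the knob within about 1 mm of its expected shut position.
- **Small things:** no visible change in the top view from the first picture to the last.
- **Robot:** drawn well clear of everything, with the force reading near zero.

**What went wrong on the way:** my first push used steps too small to move the case properly. The wrist sagged and the fingertips rested on the bench with about 9 N. I backed off, restored the tilt and pushed again with larger steps. The tips sagged onto the bench again, with 11–14 N upward, in the last press that confirmed the case was at the stop. The highest wrist force I saw was about 24 N.

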